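# Fit the collector lens and screw down its retaining ring

## Task

Lower the round mounted lens, glass dome up, into the upright tube on the beige microscope housing so that it lies flat on the seat inside; do not let it fall in from a height. Then set the black knurled retaining ring over the tube and screw it clockwise until it is snug: go on for about 15 degrees after it first bites, so that it clamps the lens by itself, but never on to its end stop, which over-stresses the lens. Press gently, leave the objective, the dust cap and the dropper bottle in place, and let go.

Things in the scene. Friction and masses are not known exactly. Their poses are not given: they have to be found in the camera images.
- lens: Lens in a plain metal mount: disc 32 mm across, 12 mm high at the edge, with a low glass dome (3 mm more) on its top. Starts flat on the bench, dome up. Origin: centre of the underside, z up through the dome. About 30 g. Seated, its top edge stands 5 to 7.5 mm above the tube's rim: hold it by its upper 4 to 5 mm so that the fingers clear the rim. Too much force cracks it.
- ring: Black knurled retaining ring, round, 57 mm across, 20 mm high, open below, hole 22 mm in its top. Origin: centre of the underside, z up. Three lugs (18 degrees wide) inside its lower edge, at yaw 0, 120, 240 degrees from its x axis, each under a bright radial bar on its top. Its top's underside, 16 mm up, bears on the lens. About 60 g. Starts lying on the bench, right way up.
- cell: Fixed beige housing 150 x 120 x 30 mm, aluminium tube upright at its centre. Origin: centre of the housing's underside on the bench, z up. Tube: bore 34 mm, outside 39 mm. Round it three ramps (to 49 mm across) with 40 degree gaps centred at 0, 120, 240 degrees from its x axis. The ring's lugs pass down through the gaps (1.2 mm play), then run clockwise (from above) under the ramps.
- cell_rim (a point): Centre of the tube's rim, 46 mm above the bench, flared. The sprung seat for the lens lies 4.5 to 7 mm below it: shims differ, so the angle at which the ring bites is not known beforehand: 20 to 60 degrees from the gap's centre. Set down on the lens, the ring's underside is 35 to 37.5 mm above the bench when its lugs are in the gaps, some 8 mm higher when they ride on the ramps.
- thread (a point): Centre of the ramps on the tube's axis, 40 mm above the bench. The ring turns loosely until it bites, then sinks 3.9 mm per rad (the hand should follow or yield), and the clamping force on the lens grows by about 9 N per 10 degrees: snug is 4 to 20 N. A hand keeping its height feels the ring pull down at the bite; torque is slight, about 0.1 N m. End stop 85 degrees from the gap's centre. The ring stays as left.
- objective: Bystander: microscope objective standing upright, steel with black top, 27 mm across, 44 mm high. Origin: centre of the underside.
- dust_cap: Bystander: plain black closed disc, 30 mm across, 9 mm high. Origin: centre of the underside.
- dropper: Bystander: amber glass bottle with a white cap, 32 mm across, 70 mm high. Origin: centre of the underside.
There are look-alikes about, which are no part of the job. What is shaped like the lens but orange or red is not meant.

How it is judged:
By the outcome, as a careful person would: the job done as asked, in the order asked, and still so for the second after the job is handed in, with the robot touching nothing.
It also fails if it takes over 72 s, if anything falls off the work surface, if the arm or the gripper's body presses on something with over 40 N, if the wrist force passes 120 N, or if a joint passes its speed limit or range.

## Robot

A 6-joint arm with a two-finger parallel gripper is mounted at the origin on the work surface. World frame = base frame: x ahead of the robot, y to its left, z up, the work surface at z = 0. Lengths are in m, angles in rad, forces in N, time in s.
With the tool pointing down it reaches from about 0.4 to 0.825 m from the base axis. Payload 7 kg.
Tool frame: the origin (TCP) lies at the centre of the arm's flange, where the gripper is bolted on; the fingertips stand 178 mm ahead of it and the grasp point (between the pads) lies ahead of it (tcp_to_grasp is the z of the grasp point in the tool frame, in m); z points along the fingers, x is the direction in which the jaws open and shut, and the axes are right-handed (so a half turn about z gives the same grasp; the last joint's range is limited). The gripper opens to 88 mm and grips with 3 to 60 N. Pads are 19 mm wide; open, the fingers measure 130 mm over their backs; the gripper's body (78 mm by 193 mm) begins 47 mm behind the grasp point.
Start: joints at [1.599, 0.359, 0.012, 0, -1.224, -0.288], TCP at [0.173, 0.652, 0.405] pointing down, gripper open.
Joint ranges: [-3.07, 3.07], [-1.43, 2.12], [-1.02, 1.25], [-3.03, 1.67], [-3.05, -0], [-3.03, 3.03]. Speed limits (rad/s): [2.39, 2.39, 3.01, 3.14, 3.14, 3.14].

## Interface

Orientations are given as [roll, pitch, yaw] about the fixed x, y, z axes, in that order (R = Rz(yaw) Ry(pitch) Rx(roll)).
In Python, from station import get_state, grab_frame, job_done, tcp_to_grasp gives the robot as it stands.
- The arm moves only by the tool drive_tool, never from a script. Its argument "moves" is a list of rows, each a list of 7 numbers: the shift along the tool's x, y, z in mm, then the turn, a rotation vector about the tool's x, y, z in degrees, then the closure, from -1 (fully open) to 1 (shut), so that 0 is half open. In form: [[dx, dy, dz, ax, ay, az, claw], ...]. A call has 1 to 12 rows; each row is the pose to reach, as a shift and turn from the pose commanded when the call began, along the tool's axes at that moment; what a row does not reach only later rows make up. A row lasts 1/8 s, in which the tool goes at most 62.5 mm and 10.7 degrees, less where a joint would pass 70% of its speed; a pose out of reach is approached as far as the arm can. A call with a gripper value outside its range is refused whole. The fingers move at their own pace and stop on an object; "grip_force" is the grip in N (left out, the last holds). Time passes only in rows, so rows that repeat a pose let the fingers close. It gives the time, the measured TCP pose, the force and the opening at its end, in the units of the state.
- get_state(): the state, without advancing time (a new reading comes with each control period).
- grab_frame(name): name is "side" or "top" or "wrist"; returns a dict with "img" (400x640x3 uint8, red, green, blue), "range_z" (400x640 float32, m along the optical axis (not along the pixel's ray), 0 where there is no reading), "fovy" (degrees; the focal length in pixels is half the picture's height over the tangent of half this angle, whatever the lens; pixels are square), "cx", "cy" (the principal point, pixels), "k1" (the pictures are not rectified: a ray, as slopes to the right and down, at radius r is drawn at 1 + k1 r^2 times it, then the intrinsics apply), "rvec" (rotation vector, rad) and "tvec" (3), from world to camera coordinates, as OpenCV has them. Camera axes: x right, y down, z forward; pixel columns grow to the right and rows downward; lengths in m; the calibration is good to about 2 mm. A picture is of the moment at which its call begins.
- job_done(): hands the job in, once; it reports no verdict.
The state is a dict: "t": time; "q": joint angles; "qd": joint speeds; "joint_efforts": joint torques, N m; "eef_pos": TCP position; "ee_rot": TCP orientation; "force": force on the tool from outside, world axes, zero at the start; "moment": the same for the moment, N m; "width": finger opening in m.
Only numpy, scipy, OpenCV 4.12 (cv2) and the standard library are available. Lean on these libraries where they do the work, as an engineer would, in place of code of your own. Each camera call takes 0.05 s, during which the arm holds its last target. There are 200 camera calls.

## Working session

There is one attempt and no reset: what is moved stays moved. The work goes in short steps, Python scripts to look and compute and a tool call to move; the robot and the scene stay as the last step left them, time stands still between calls to the robot, and variables do not carry over. Pictures are saved under pics/ and viewed, about 8 in all and at most 12, crops included, and the job is handed in when it is done.

Besides the shell and the picture viewer there is one more tool, called after "Request:" as a command line: name --pt "numbers of a row" for each row, then --argument value for the rest. drive_tool: Moves the arm, as the interface text tells. Its arguments: {"type":"object","properties":{"moves":{"type":"array"},"grip_force":{"type":"number"}},"required":["moves"]}

```bash
ls; mkdir -p pics
cat > h.py <<'E'
import numpy as np, cv2
from station import get_state, grab_frame, job_done, tcp_to_grasp
def cam(f):
    R=cv2.Rodrigues(np.array(f["rvec"],float))[0]; t=np.array(f["tvec"],float).ravel()
    return R,t,200/np.tan(np.radians(f["fovy"])/2)
def ray(f,u,v):
    R,t,fl=cam(f); xd=np.array([(u-f["cx"])/fl,(v-f["cy"])/fl]); x=xd.copy()
    for _ in range(20): x=xd/(1+f["k1"]*(x@x))
    return -R.T@t, R.T@np.array([x[0],x[1],1.])
def onplane(f,u,v,z):
    c,d=ray(f,u,v); return c+d*(z-c[2])/d[2]
def cloud(f):
    R,t,fl=cam(f); vv,uu=np.mgrid[0:400,0:640]
    xd=np.stack([(uu-f["cx"])/fl,(vv-f["cy"])/fl],-1); x=xd.copy()
    for _ in range(20): x=xd/(1+f["k1"]*(x**2).sum(-1,keepdims=True))
    Z=f["range_z"]; P=np.concatenate([x*Z[...,None],Z[...,None]],-1)
    return (P-t)@R
def save(n,img,s=1): 
    cv2.imwrite("pics/"+n,cv2.resize(img[...,::-1],None,fx=s,fy=s,interpolation=cv2.INTER_CUBIC))
E
python3 - <<'E'
from h import *
print(tcp_to_grasp,get_state())
import pickle
fs={n:grab_frame(n) for n in("side","top","wrist")}
pickle.dump(fs,open("f0.pkl","wb"))
for n,f in fs.items(): print(n,f["fovy"],f["k1"],onplane(f,320,200,0), (-cam(f)[0].T@cam(f)[1]))
save("a.png",np.vstack([fs["top"]["img"]]),1.25)
save("b.png",np.hstack([fs["side"]["img"],fs["wrist"]["img"]]),0.62)
E
```

```text
pics
0.1593 {'t': 0.0, 'q': array([ 1.59911365e+00,  3.59361007e-01,  1.10597874e-02, -3.59625252e-04,
       -1.22407904e+00, -2.88089680e-01]), 'qd': array([-1.07975049e-03, -7.35376238e-05,  8.95420650e-04,  1.92261103e-03,
       -9.27303769e-04,  4.98627392e-05]), 'joint_efforts': array([-2.41434309e-04, -5.82713091e+01,  2.93050611e+01,  6.99747384e+00,
        6.82278143e-03, -1.51419463e-04]), 'eef_pos': array([0.1733369 , 0.65215998, 0.40373788]), 'ee_rot': array([-3.14146672e+00, -1.61471672e-03, -1.83069125e+00]), 'force': array([-0.0649757 ,  0.18143835, -0.1763656 ]), 'moment': array([ 0.01559399,  0.04938364, -0.0007926 ]), 'width': 0.08795573199647222}
side 57.21358943365416 0.0031068916967936953 [0.67598795 0.05835703 0.        ] [ 0.17963298 -0.51500922  0.55882002]
top 46.20004899083257 -0.1369798944419479 [0.63910265 0.01175831 0.        ] [ 0.55482075 -0.01186646  1.08497445]
wrist 66.63338172970536 -0.031965608274576854 [0.12680453 0.65831219 0.        ] [0.25437185 0.62967743 0.3861059 ]
```

View pics/a.png

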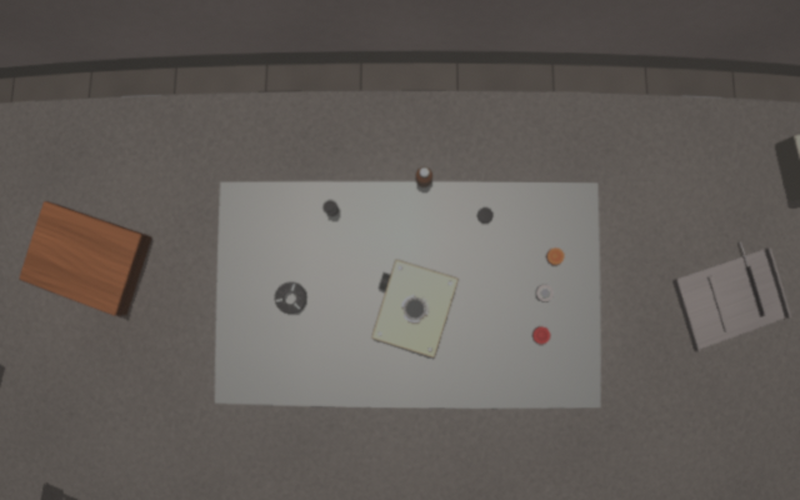

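View pics/b.png

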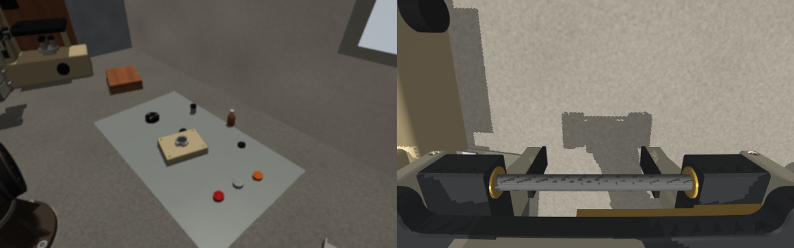

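Top view (800 px wide) shows these lens candidates: the plain metal disc at (545,293), orange at (555,256) and red at (541,335), with the black dust cap at (485,215). The metal disc matches. The ring is at (291,298), the housing tube at (415,308), the objective at (331,208) and the dropper at (424,176).

Run:
```python
from h import *
import pickle
fs=pickle.load(open("f0.pkl","rb"))
f=fs["top"]; im=f["img"]; P=cloud(f)
print("bench z med",np.median(P[180:300,200:460,2][np.abs(P[180:300,200:460,2])<.02]))
H=(P[...,2]>.006)&(P[...,2]<.15); H[:145-20]=0;H[330:]=0;H[:,:170]=0;H[:,482:]=0
n,l,s,c=cv2.connectedComponentsWithStats(H.astype(np.uint8))
for i in range(1,n):
    if s[i,4]>25:
        Q=P[l==i]; zt=np.percentile(Q[:,2],95)
        ctr,r=cv2.minEnclosingCircle(np.argwhere(l==i)[:,::-1].astype(np.float32))
        print(s[i],np.round(c[i],1),"ztop",zt.round(4),"pos",onplane(f,*c[i],zt).round(4),"r px",r,im[l==i].mean(0).round())
a=cv2.resize(im[200:290,410:470],(400,600),interpolation=cv2.INTER_CUBIC)
b=cv2.resize(im[205:290,290:375],(400,400),interpolation=cv2.INTER_CUBIC)
d=cv2.resize(im[215:265,205:255],(400,200*2),interpolation=cv2.INTER_CUBIC)[:200*2]
right=cv2.resize(np.vstack([b,d]),(300,600))
cv2.imwrite("pics/c.png",np.hstack([a,right])[...,::-1])
```

```text
bench z med -0.0005974775148242745
[332 134  14  17 181] [338.4 141.7] ztop 0.0689 pos [ 0.7624 -0.0294  0.0689] r px 8.139510154724121 [92. 82. 76.]
[259 160  12  13 110] [264.3 166.2] ztop 0.0432 pos [0.7116 0.1368 0.0432] r px 6.283599376678467 [70. 68. 66.]
[382 166  13  12  82] [388.  171.7] ztop 0.0117 pos [ 0.7044 -0.1451  0.0117] r px 6.140138149261475 [72. 70. 69.]
[437 198  15  14 157] [443.9 204.2] ztop 0.015 pos [ 0.6294 -0.2731  0.015 ] r px 7.103751182556152 [135.  95.  70.]
[ 297  207   70   79 3643] [330.7 245.7] ztop 0.0403 pos [ 0.5343 -0.0134  0.0403] r px 42.02687454223633 [140. 140. 128.]
[219 225  27  26 458] [232.2 237.8] ztop 0.0218 pos [0.5499 0.2112 0.0218] r px 13.162775039672852 [79. 77. 76.]
[428 228  15  14 158] [435.3 234. ] ztop 0.0155 pos [ 0.5612 -0.2523  0.0155] r px 7.17724609375 [129. 125. 123.]
[426 262  15  13 151] [432.6 268. ] ztop 0.0149 pos [ 0.4839 -0.2457  0.0149] r px 7.142961502075195 [129.  65.  64.]
```

View pics/c.png

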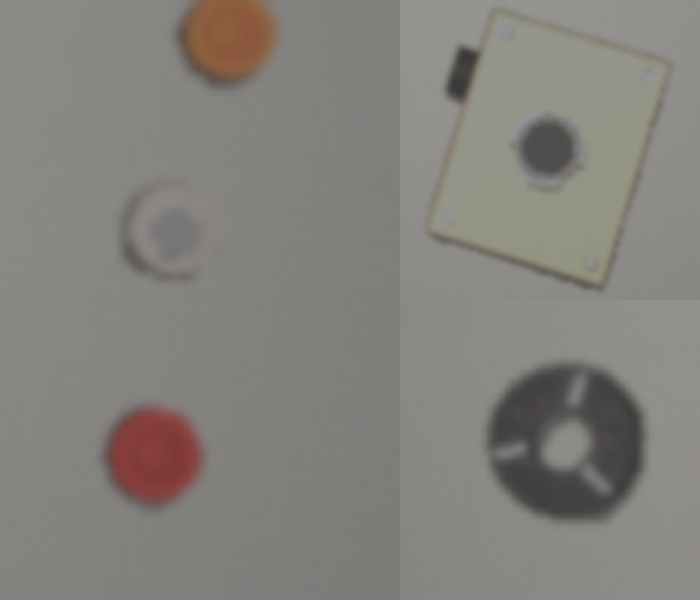

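The close crop confirms the choice: the plain metal disc with the grey dome is the lens, and the orange and red ones are decoys. The ring's bars are visible. I'll look at the cell from the wrist camera next.

```bash
cat >> h.py <<'E'
from scipy.spatial.transform import Rotation as Ro
def to(p,yawdeg):
    "row (mm,deg) from the measured pose to TCP p, tool down, yaw"
    s=get_state(); R=Ro.from_euler('xyz',s["ee_rot"]); G=Ro.from_euler('xyz',[np.pi,0,np.radians(yawdeg)])
    d=R.inv().apply(np.array(p)-s["eef_pos"])*1000; r=np.degrees((R.inv()*G).as_rotvec())
    print("row",d.round(1),r.round(1))
def st():
    s=get_state(); print("t",round(s["t"],2),"pos",s["eef_pos"].round(4),"rot",np.degrees(s["ee_rot"]).round(2),"q",s["q"].round(2),"F",s["force"].round(1),"M",s["moment"].round(2),"w",round(s["width"],4))
E
python3 -c "
from h import *
to([.555,-.012,.33],-90)"
```

```text
row [ 543.7 -539.5   74.7] [  0.   -0.1 -14.9]
```

Request:
drive_tool --pt "544 -539 74 0 0 -15 -0.2" --pt "544 -539 74 0 0 -15 -0.2" --pt "544 -539 74 0 0 -15 -0.2" --pt "544 -539 74 0 0 -15 -0.2" --pt "544 -539 74 0 0 -15 -0.2" --pt "544 -539 74 0 0 -15 -0.2" --pt "544 -539 74 0 0 -15 -0.2" --pt "544 -539 74 0 0 -15 -0.2" --pt "544 -539 74 0 0 -15 -0.2" --pt "544 -539 74 0 0 -15 -0.2" --pt "544 -539 74 0 0 -15 -0.2" --pt "544 -539 74 0 0 -15 -0.2"

```text
t: 1.65
eef_pos: [0.5457, 0.0029, 0.3324]
ee_rot: [-3.141, 0.0, -1.569]
force: [0.8, 1.2, -0.0]
width: 0.0528
```

Run:
```python
from h import *
grab_frame("wrist"); f=grab_frame("wrist"); st()
import pickle; pickle.dump(f,open("fc.pkl","wb"))
P=cloud(f); im=f["img"]
m=(P[...,2]>.043)&(P[...,2]<.06)&(np.hypot(P[...,0]-.534,P[...,1]+.013)<.06)
pts=np.argwhere(m)[:,::-1].astype(np.float32)
print(len(pts), P[m].mean(0), cv2.minEnclosingCircle(pts))
m2=(P[...,2]>.024)&(P[...,2]<.035)
r=cv2.minAreaRect((P[m2][:,:2]*1000).astype(np.float32)); print(r)
c=cv2.minEnclosingCircle(pts)[0]; x,y=int(c[0]),int(c[1]); print(x,y)
save("d.png",im[max(0,y-50):y+50,max(0,x-60):x+60],6)
for z in np.arange(.03,.05,.002): print(z.round(3),((P[...,2]>z)&(P[...,2]<=z+.002)&(np.hypot(P[...,0]-.534,P[...,1]+.013)<.03)).sum(),end=';')
```

```text
t 1.75 pos [5.465e-01 3.000e-04 3.312e-01] rot [ 1.7989e+02 -7.0000e-02 -9.0210e+01] q [ 0.36  0.21 -0.37  0.   -0.99  1.21] F [-0.4  0.9 -0.5] M [ 0.03  0.12 -0.03] w 0.0524
1073 [ 0.53295337 -0.01623426  0.04557724] ((330.3888854980469, 206.61111450195312), 25.864534378051758)
((580.42626953125, 58.009002685546875), (300.10662841796875, 192.04637145996094), 68.82103729248047)
330 206
0.03 391;0.032 541;0.034 15;0.036 9;0.038 23;0.04 248;0.042 861;0.044 276;0.046 342;0.048 127;0.05 0;
```

View pics/d.png

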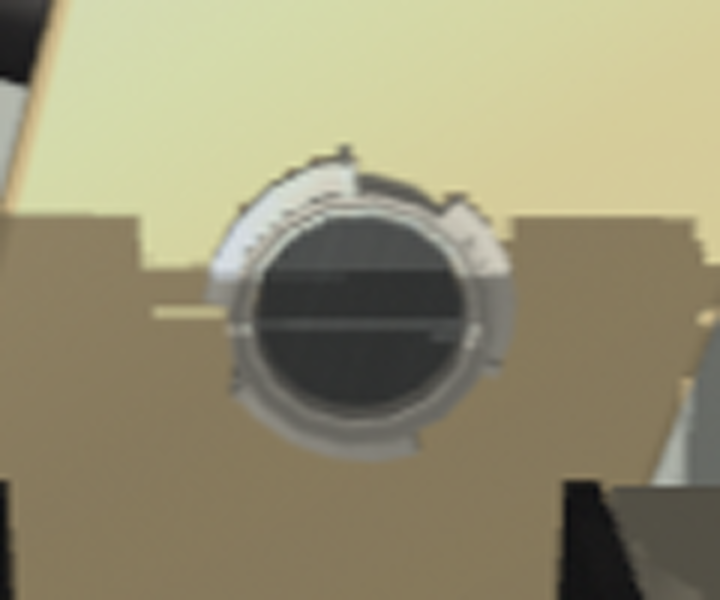

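The crop shows the tube with its bore centred near (362,312). The ramp gaps are at upper right, (355,180)–(445,205), lower right, (495,372)–(415,448), and left, (210,300)–(235,385).

Run:
```python
from h import *
import pickle
f=pickle.load(open("fc.pkl","rb")); g=pickle.load(open("f0.pkl","rb"))["top"]
W=lambda u,v,z: onplane(f,270+(u+.5)/6-.5,156+(v+.5)/6-.5,z)
L,R_,T,B=[W(*p,.046) for p in((241,318),(482,318),(362,195),(362,425))]
C=np.array([(L+R_)/2,(T+B)/2]); print("rim LR",L,R_,"TB",T,B)
c=np.array([(T[0]+B[0])/2,(L[1]+R_[1])/2]); print("c",c)
im=f["img"].astype(int).sum(-1)
m=np.zeros((400,640),np.uint8); m[156:256,270:390]=(im[156:256,270:390]<170)
n,l,s,ce=cv2.connectedComponentsWithStats(m); i=l[200,330]; print("bore comp",s[i],ce[i])
cnt=max(cv2.findContours((l==i).astype(np.uint8),0,1)[0],key=len)
pw=np.array([onplane(f,*p[0],.046)[:2] for p in cnt]); print("bore circle",cv2.minEnclosingCircle((pw*1000).astype(np.float32)), pw.min(0),pw.max(0))
print("top est",onplane(g,331.2,246.2,.046))
for a,b in(((357,178),(443,208)),((492,372),(415,448)),((210,300),(237,390))):
    an=[np.degrees(np.arctan2(*(W(*p,.041)[:2]-c)[::-1])) for p in(a,b)]; print(an,np.mean(an), [np.linalg.norm(W(*p,.041)[:2]-c) for p in (a,b)])
```

```text
rim LR [0.53234192 0.00318978 0.046     ] [ 0.53232046 -0.0344623   0.046     ] TB [ 0.55236228 -0.015427    0.046     ] [ 0.51415739 -0.0159602   0.046     ]
c [ 0.53325984 -0.01563626]
bore comp [     0      0    640    400 255176] [319.46099555 199.44524172]
bore circle ((378.0932312011719, -9.760972023010254), 419.9273986816406) [ 0.27141373 -0.41591174] [0.70997448 0.39727348]
top est [ 0.53334135 -0.01459801  0.046     ]
[np.float64(2.2100714096228473), np.float64(-39.32246263751681)] -18.55619561394698 [np.float64(0.02038346767225661), np.float64(0.020038789772015564)]
[np.float64(-119.45473824814137), np.float64(-159.93853283336057)] -139.69663554075098 [np.float64(0.024519192288033582), np.float64(0.027030053799146685)]
[np.float64(89.35760248606728), np.float64(127.60795616370118)] 108.48277932488423 [np.float64(0.023831970729265056), np.float64(0.02482533595179558)]
```

Run:
```python
from h import *
import pickle
g=pickle.load(open("f0.pkl","rb"))["top"]; P=cloud(g)
m=(P[...,2]>.022)&(P[...,2]<.036)&(np.abs(P[...,0]-.533)<.11)&(np.abs(P[...,1]+.015)<.11)
m=cv2.morphologyEx(m.astype(np.uint8),cv2.MORPH_OPEN,np.ones((9,9)))>0
print("house",cv2.minAreaRect((P[m][:,:2]*1000).astype(np.float32)))
to([.562,-.252,.28],-90)
```

```text
house ((535.0513916015625, -8.24407958984375), (133.86659240722656, 150.5714569091797), 73.18305206298828)
row [252.1 -16.5  51.4] [ 0.1 -0.1 -0.2]
```

Request:
drive_tool --pt "252 -16 51 0 0 0 -0.2" --pt "252 -16 51 0 0 0 -0.2" --pt "252 -16 51 0 0 0 -0.2" --pt "252 -16 51 0 0 0 -0.2" --pt "252 -16 51 0 0 0 -0.2" --pt "252 -16 51 0 0 0 -0.2" --pt "252 -16 51 0 0 0 -0.2"

```text
t: 2.62
eef_pos: [0.5616, -0.2459, 0.2819]
ee_rot: [-3.141, 0.0, -1.568]
force: [0.2, -0.5, -0.5]
width: 0.0524
```

```bash
cat >> h.py <<'E'
def blob(f,zlo,zhi,xy,rad,ztop):
    P=cloud(f); m=(P[...,2]>zlo)&(P[...,2]<zhi)&(np.hypot(P[...,0]-xy[0],P[...,1]-xy[1])<rad)
    uv=np.argwhere(m)[:,::-1].astype(np.float32)
    w=np.array([onplane(f,u,v,ztop)[:2] for u,v in uv])*1000
    c,r=cv2.minEnclosingCircle(w.astype(np.float32)); q=P[m]
    print("blob n",len(uv),"circle mm",np.round(c,1),round(r,1),"extent mid",((w.min(0)+w.max(0))/2).round(1),(w.max(0)-w.min(0)).round(1),"mean",w.mean(0).round(1),"z",np.percentile(q[:,2],[5,50,95]).round(4))
E
python3 - <<'E'
from h import *
f=grab_frame("wrist"); st()
blob(f,.008,.03,(.561,-.252),.03,.012)
save("e.png",f["img"],1.0)
to([.562,-.252,.01+.1593],-90)
E
```

```text
t 2.67 pos [ 0.5618 -0.2457  0.2821] rot [-179.95   -0.    -89.79] q [-0.09  0.36 -0.29 -0.   -0.92  1.67] F [-0.  -0.1  0.2] M [ 0.02  0.03 -0.02] w 0.0528
blob n 1030 circle mm [ 561.6 -255. ] 16.7 extent mid [ 561.7 -255.3] [33.1 30.7] mean [ 561.7 -254.9] z [0.0126 0.0145 0.0171]
row [ 6.200e+00 -1.000e-01  1.128e+02] [-0.  -0.   0.2]
```

View pics/e.png

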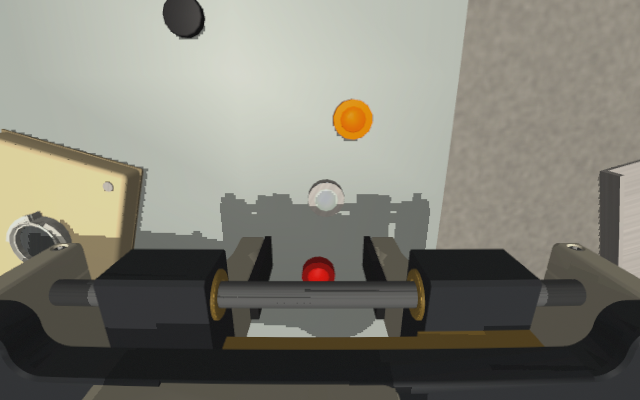

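The crop shows the lens at (326,197), between the fingers, with the orange decoy at (353,120) and the red one at (318,272). The fingertips reach 18.7 mm past the grasp point, so gripping the lens's top 4 mm needs TCP z of about 0.186.

Run:
```python
from h import *
st(); to([.5616,-.2545,.21],-90)
```

```text
t 2.67 pos [ 0.5618 -0.2457  0.2821] rot [-179.95   -0.    -89.79] q [-0.09  0.36 -0.29 -0.   -0.92  1.67] F [-0.  -0.1  0.2] M [ 0.02  0.03 -0.02] w 0.0528
row [ 8.7  0.3 72.1] [-0.  -0.   0.2]
```

Request:
drive_tool --pt "5 0 36 0 0 0 -0.2" --pt "5 0 72 0 0 0 -0.2" --pt "5 0 72 0 0 0 -0.2" --pt "5 0 72 0 0 0 -0.2"

```text
t: 3.18
eef_pos: [0.5624, -0.2515, 0.211]
ee_rot: [-3.14, -0.001, -1.567]
force: [-0.4, -0.7, 0.3]
width: 0.0524
```

Run:
```python
from h import *
f=grab_frame("wrist"); st()
blob(f,.008,.03,(.561,-.252),.03,.012)
```

```text
t 3.23 pos [ 0.5625 -0.2517  0.2114] rot [-1.7985e+02 -4.0000e-02 -8.9810e+01] q [-0.1   0.45 -0.35  0.   -0.78  1.68] F [0.  0.2 0.1] M [-0.06  0.03 -0.06] w 0.0524
blob n 1814 circle mm [ 561.6 -254.7] 17.2 extent mid [ 561.6 -254.9] [33.7 30.9] mean [ 561.7 -254.7] z [0.0118 0.0145 0.0171]
```

Request:
drive_tool --grip_force 8 --pt "3 1 15 0 0 0 -0.2" --pt "3 1 25 0 0 0 -0.2" --pt "3 1 25 0 0 0 -0.2" --pt "3 1 25 0 0 0 -0.2"

```text
t: 3.72
eef_pos: [0.5606, -0.2552, 0.1845]
ee_rot: [3.141, -0.0, -1.569]
force: [-0.2, -0.9, -0.0]
width: 0.0527
```

Run:
```python
from h import *
st()
```

```text
t 3.73 pos [ 0.5606 -0.2552  0.1845] rot [ 1.7999e+02 -1.0000e-02 -8.9890e+01] q [-0.11  0.48 -0.37  0.   -0.72  1.68] F [-0.2 -0.9 -0. ] M [-0.04  0.03 -0.03] w 0.0527
```

Request:
drive_tool --grip_force 8 --pt "0 -1 -1.5 0 0 0 -0.2" --pt "0 -1 -1.5 0 0 0 0.4" --pt "0 -1 -1.5 0 0 0 0.4" --pt "0 -1 -1.5 0 0 0 0.4" --pt "0 -1 -1.5 0 0 0 0.4" --pt "0 -1 -1.5 0 0 0 0.4"

```text
t: 4.47
eef_pos: [0.5615, -0.2551, 0.1861]
ee_rot: [-3.142, -0.0, -1.569]
force: [-0.2, 0.5, 1.2]
width: 0.0313
```

Request:
drive_tool --pt "0 0 -20 0 0 0 0.4" --pt "0 0 -60 0 0 0 0.4" --pt "0 0 -85 0 0 0 0.4" --pt "0 0 -85 0 0 0 0.4" --pt "0 0 -85 0 0 0 0.4"

```text
t: 5.1
eef_pos: [0.5611, -0.255, 0.2705]
ee_rot: [3.141, 0.0, -1.569]
force: [-0.1, 0.4, -1.8]
width: 0.0313
```

Run:
```python
from h import *
st()
f=grab_frame("wrist"); P=cloud(f); im=f["img"]
save("f.png",im[150:400,160:480],2.2)
to([.5333,-.0155,.260],-90)
s=get_state()
# lens relative to TCP from wrist picture: top edge of mount ~ 0.1593+.0187-.004 below TCP
R=Ro.from_euler('xyz',s["ee_rot"]); 
Q=R.inv().apply((P-s["eef_pos"]).reshape(-1,3)).reshape(P.shape)
m=(np.abs(Q[...,0])<.0155)&(np.abs(Q[...,1])<.03)&(Q[...,2]>.165)&(Q[...,2]<.195)&(f["range_z"]>0)
q=Q[m]; print(m.sum(), q.min(0),q.max(0),q.mean(0), np.percentile(q[:,2],[5,25,50,75,95]))
```

```text
t 5.1 pos [ 0.5611 -0.255   0.2705] rot [ 1.7997e+02  2.0000e-02 -8.9900e+01] q [-0.11  0.38 -0.29 -0.   -0.9   1.68] F [-0.1  0.4 -1.8] M [-0.01  0.    0.  ] w 0.0313
row [-239.6   27.3   10.2] [0.1 0.  0.1]
2530 [-0.01540723 -0.01616771  0.1650249 ] [0.01542956 0.01670824 0.18446481] [ 0.0005098  -0.00257484  0.17177281] [0.16866398 0.17017841 0.17132595 0.17204688 0.17903525]
```

View pics/f.png

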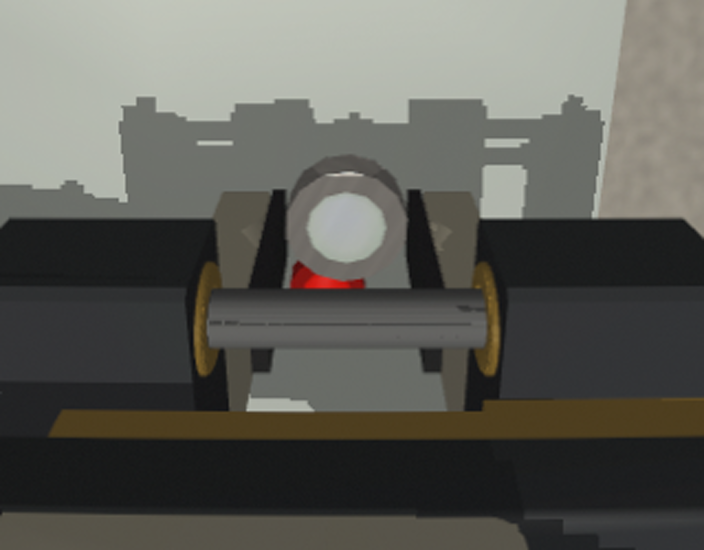

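Lens is held level between the pads, at (346,225) in the crop. Moving it over the tube.

Request:
drive_tool --pt "-240 27 10 0 0 0 0.4" --pt "-240 27 10 0 0 0 0.4" --pt "-240 27 10 0 0 0 0.4" --pt "-240 27 10 0 0 0 0.4" --pt "-240 27 10 0 0 0 0.4" --pt "-240 27 10 0 0 0 0.4" --pt "-240 27 10 0 0 0 0.4"

```text
t: 6.02
eef_pos: [0.534, -0.0161, 0.2606]
ee_rot: [3.141, -0.0, -1.57]
force: [-0.4, 0.1, -0.2]
width: 0.0314
```

Run:
```python
from h import *
f=grab_frame("wrist"); st(); save("g.png",f["img"][130:330,180:460],2.8)
to([.5333,-.0155,.235],-90)
```

```text
t 6.08 pos [ 0.534  -0.0162  0.2607] rot [ 1.7996e+02 -1.0000e-02 -8.9980e+01] q [ 0.34  0.27 -0.48  0.   -0.82  1.23] F [-0.5 -0.4 -0.8] M [-0.   -0.1  -0.05] w 0.0314
row [-0.8  0.7 25.7] [ 0. -0.  0.]
```

View pics/g.png

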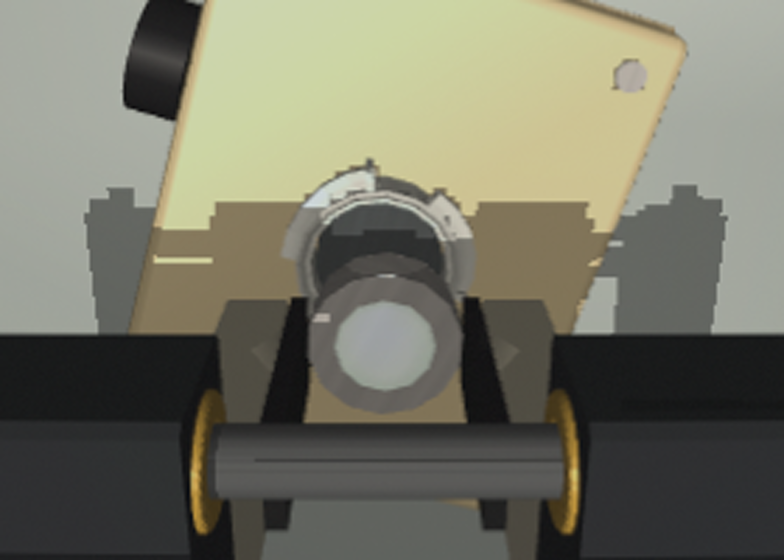

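Run:
```python
from h import *
f=grab_frame("wrist")
W=lambda u,v,z: onplane(f,180+(u+.5)/2.8-.5,130+(v+.5)/2.8-.5,z)
print("rim L,R",W(303,250,.046),W(455,250,.046),"T",W(378,194,.046)-[.0195,0,0])
print("lens top L,R",W(309,340,.0867),W(461,340,.0867),"T,B",W(385,274,.0867),W(385,412,.0867))
```

```text
rim L,R [0.53699799 0.00302791 0.046     ] [ 0.5370422  -0.03485671  0.046     ] T [ 0.53224396 -0.01567344  0.046     ]
lens top L,R [ 0.53380135 -0.00174604  0.0867    ] [ 0.53383003 -0.0329322   0.0867    ] T,B [ 0.54857269 -0.01730861  0.0867    ] [ 0.5167505  -0.01736884  0.0867    ]
```

Request:
drive_tool --pt "-1.5 0 10 0 0 0 0.4" --pt "-1.5 0 22 0 0 0 0.4" --pt "-1.5 0 24 0 0 0 0.4" --pt "-1.5 0 26 0 0 0 0.4" --pt "-1.5 0 27 0 0 0 0.4" --pt "-1.5 0 28 0 0 0 0.4" --pt "-1.5 0 28 0 0 0 0.4"

```text
t: 7.0
eef_pos: [0.5341, -0.0136, 0.2332]
ee_rot: [-3.141, 0.0, -1.569]
force: [-0.6, -0.2, -0.3]
width: 0.0311
```

Request:
drive_tool --pt "1 0 1 0 0 0 0.4" --pt "1 0 2 0 0 0 0.4" --pt "1 0 3 0 0 0 0.4" --pt "1 0 3 0 0 0 0.4"

```text
t: 7.5
eef_pos: [0.534, -0.0147, 0.2299]
ee_rot: [3.141, -0.0, -1.569]
force: [-0.5, 0.2, -0.6]
width: 0.0313
```

Request:
drive_tool --pt "0 0 0.7 0 0 0 0.4" --pt "0 0 1.4 0 0 0 0.4" --pt "0 0 2 0 0 0 0.4" --pt "0 0 2 0 0 0 0.4"

```text
t: 8.0
eef_pos: [0.5337, -0.0147, 0.228]
ee_rot: [3.141, -0.0, -1.569]
force: [-2.4, 0.4, 1.6]
width: 0.031
```

Request:
drive_tool --pt "0 0.5 0.3 0 0 0 0.4" --pt "0 0.5 0.8 0 0 0 0.4" --pt "0 0.5 1 0 0 0 0.4" --pt "0 0.5 1 0 0 0 0.4"

```text
t: 8.5
eef_pos: [0.5337, -0.0146, 0.2269]
ee_rot: [-3.141, 0.0, -1.569]
force: [-0.3, -0.2, 0.4]
width: 0.0313
```

Request:
drive_tool --pt "0 0 0.4 0 0 0 0.4" --pt "0 0 0.8 0 0 0 0.4" --pt "0 0 1 0 0 0 0.4" --pt "0 0 1 0 0 0 0.4"

```text
t: 9.0
eef_pos: [0.5338, -0.0146, 0.2263]
ee_rot: [-3.141, 0.0, -1.569]
force: [0.9, -1.2, 2.6]
width: 0.0311
```

Request:
drive_tool --pt "0 0 0.5 0 0 0 0.4" --pt "0 0 0.8 0 0 0 0.4" --pt "0 0 0.8 0 0 0 0.4"

```text
t: 9.38
eef_pos: [0.5338, -0.0146, 0.2258]
ee_rot: [-3.141, 0.0, -1.568]
force: [-0.8, -0.2, 6.8]
width: 0.0313
```

The lens is on the seat: about 7 N, underside roughly 6 mm below the rim. Releasing.

Request:
drive_tool --pt "0 0 -0.6 0 0 0 0.4" --pt "0 0 -0.6 0 0 0 0" --pt "0 0 -0.6 0 0 0 -0.1" --pt "0 0 -0.6 0 0 0 -0.1" --pt "0 0 -10 0 0 0 -0.1" --pt "0 0 -60 0 0 0 -0.2" --pt "0 0 -90 0 0 0 -0.6" --pt "0 0 -90 0 0 0 -0.6" --pt "0 0 -90 0 0 0 -0.6"

```text
t: 10.5
eef_pos: [0.5332, -0.0147, 0.3152]
ee_rot: [3.142, 0.0, -1.569]
force: [-0.3, -0.2, -0.5]
width: 0.0695
```

Run:
```python
from h import *
f=grab_frame("wrist"); st(); blob(f,.0495,.06,(.533,-.016),.03,.052)
import pickle; pickle.dump(f,open("fl.pkl","wb"))
save("i.png",f["img"][130:330,220:420],3)
P=cloud(f)
# flatness: plane through mount top annulus
m=(P[...,2]>.046)&(P[...,2]<.062);r=np.hypot(P[...,0]-.533,P[...,1]+.016);m&=(r<.015)&(r>.011)
A=np.c_[P[m][:,:2]-[.533,-.016],np.ones(m.sum())];print("plane",np.linalg.lstsq(A,P[m][:,2],rcond=None)[0])
to([.551,.211,.30],-90)
```

```text
t 10.55 pos [ 0.5331 -0.0148  0.3147] rot [179.94  -0.   -89.89] q [ 0.34  0.21 -0.42 -0.   -0.94  1.23] F [-0.5 -0.3 -0.1] M [ 0.01 -0.    0.01] w 0.0696
blob n 1070 circle mm [534.6 -17.5] 18.2 extent mid [533.5 -16.1] [32.4 31.6] mean [533.7 -16.1] z [0.0533 0.055  0.0575]
plane [-0.00158679 -0.00213925  0.05460018]
row [-225.7  -18.3   14.7] [ 0.1 -0.   0.1]
```

View pics/i.png

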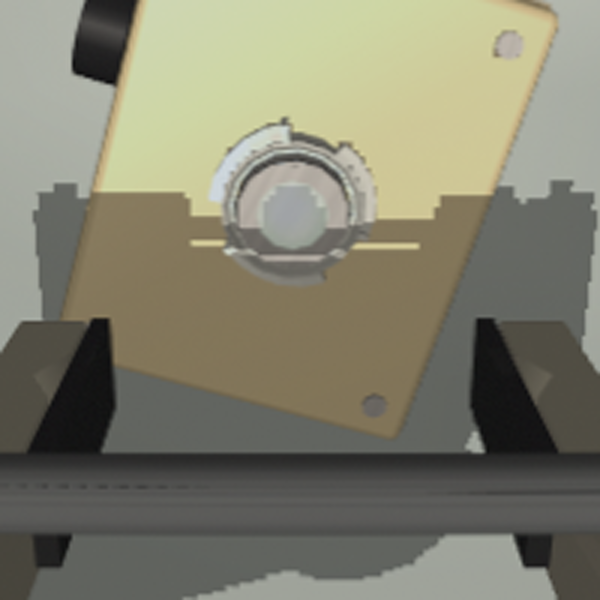

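The lens lies flat (tilt about 0.15°) and centred at (290,212) in the crop, near (0.5335, -0.016). Next, the ring.

Request:
drive_tool --pt "-226 -18 15 0 0 0 -0.7" --pt "-226 -18 15 0 0 0 -0.7" --pt "-226 -18 15 0 0 0 -0.7" --pt "-226 -18 15 0 0 0 -0.7" --pt "-226 -18 15 0 0 0 -0.7" --pt "-226 -18 15 0 0 0 -0.7"

```text
t: 11.3
eef_pos: [0.5507, 0.2112, 0.2991]
ee_rot: [3.14, -0.001, -1.568]
force: [0.3, -0.6, -0.2]
width: 0.0743
```

```bash
cat >> h.py <<'E'
def bars(f,c,z,r0=.013,r1=.027):
    "bright bars on the dark ring top: yaw mod 120"
    v,u=np.mgrid[0:400,0:640]; P=cloud(f)
    near=np.hypot(P[...,0]-c[0],P[...,1]-c[1])<.04
    uv=np.argwhere(near)[:,::-1]; w=np.array([onplane(f,a,b,z)[:2] for a,b in uv])-c
    r=np.hypot(*w.T); g=f["img"].astype(float).mean(-1)[uv[:,1],uv[:,0]]
    k=(r>r0)&(r<r1); an=np.arctan2(w[k,1],w[k,0]); g=g[k]
    base=np.median(g); b=np.clip(g-base-25,0,None)
    y=np.degrees(np.angle((b*np.exp(3j*an)).sum()))/3; bb=np.abs((np.degrees(an)-y+60)%120-60)
    deg=np.degrees(an)
    print("bar yaw mod120",round(y,2),"base",base,[(round(float(np.average(d,weights=bw)),1)+y) if bw.sum()>0 else None for h in(0,120,-120) for d,bw in [((((deg-y-h)+180)%360-180)[np.abs(((deg-y-h)+180)%360-180)<25],b[np.abs(((deg-y-h)+180)%360-180)<25])]])
E
python3 - <<'E'
from h import *
f=grab_frame("wrist"); st(); blob(f,.013,.035,(.55,.211),.045,.020)
bars(f,np.array([.55,.211]),.02)
c=grab_frame; save("j.png",f["img"][100:300,220:420],3)
E
```

```text
t 11.35 pos [0.5508 0.2107 0.2994] rot [ 1.7992e+02 -6.0000e-02 -8.9900e+01] q [ 0.7   0.31 -0.32 -0.   -0.94  0.88] F [ 0.1 -0.3  1.3] M [-0.05 -0.03 -0.01] w 0.0747
blob n 2773 circle mm [549.8 213. ] 30.1 extent mid [549.7 213.3] [59.7 58.1] mean [550.5 213.2] z [0.0204 0.0221 0.0235]
bar yaw mod120 -13.32 base 52.333333333333336 [np.float64(-11.017059792568116), np.float64(-13.817059792568115), np.float64(-25.917059792568114)]
```

View pics/j.png

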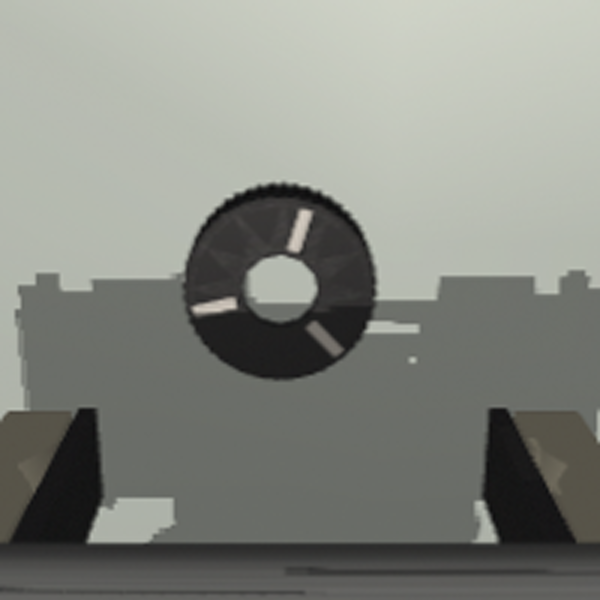

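The ring is right way up, with its hole at (281,288) and bars at (300,230), (215,307) and (325,338). I'll compute the bar yaws from those points.

Run:
```python
from h import *
f=grab_frame("wrist")
W=lambda u,v: onplane(f,220+(u+.5)/3-.5,100+(v+.5)/3-.5,.020)[:2]
o=W(281,288.5); print("hole c",o, W(245,288)-W(318,288), W(281,254),W(281,323))
for a,b in(((294,250),(305,210)),((237,303),(193,311)),((308,322),(341,353))):
    d=W(*b)-W(*a); e=(W(*b)+W(*a))/2-o; print(np.degrees(np.arctan2(d[1],d[0])),np.degrees(np.arctan2(e[1],e[0])))
bars(f,o,.02)
to([.5498,.2132,.23],-90)
```

```text
hole c [0.54953136 0.21263117] [-5.10334987e-05  2.19941894e-02] [0.56033047 0.21262349] [0.53846146 0.21263936]
-14.638888186924355 -16.767409280520713
100.97561969893763 106.53901248236437
-134.6916654670685 -139.7889985429758
bar yaw mod120 -15.51 base 51.333333333333336 [np.float64(-15.208830367032975), np.float64(-13.808830367032977), np.float64(-21.908830367032976)]
row [-2.8  1.  69.8] [ 0.1 -0.   0.1]
```

Request:
drive_tool --grip_force 20 --pt "-2 1 50 0 0 0 -0.7" --pt "-2 1 90 0 0 0 -0.7" --pt "-2 1 110 0 0 0 -0.7" --pt "-2 1 115 0 0 0 -0.7" --pt "-2 1 115 0 0 0 -0.7"

```text
t: 12.02
eef_pos: [0.5504, 0.2129, 0.1857]
ee_rot: [-3.141, 0.0, -1.569]
force: [-0.3, 0.5, -0.1]
width: 0.0748
```

Request:
drive_tool --grip_force 20 --pt "0 0.5 1 0 0 0 -0.7" --pt "0 0.5 1 0 0 0 -0.1" --pt "0 0.5 1 0 0 0 -0.1" --pt "0 0.5 1 0 0 0 -0.1" --pt "0 0.5 1 0 0 0 -0.1" --pt "0 0.5 1 0 0 0 -0.1"

```text
t: 12.78
eef_pos: [0.5497, 0.2135, 0.1847]
ee_rot: [-3.141, 0.0, -1.569]
force: [-1.7, -0.8, 5.8]
width: 0.0566
```

Request:
drive_tool --pt "0 0 -40 0 0 0 -0.1" --pt "0 0 -95 0 0 0 -0.1" --pt "0 0 -95 0 0 0 -0.1" --pt "0 0 -95 0 0 0 -0.1"

```text
t: 13.28
eef_pos: [0.5492, 0.2132, 0.279]
ee_rot: [3.141, 0.0, -1.569]
force: [-0.2, -0.7, -1.4]
width: 0.0566
```

Run:
```python
from h import *
st(); to([.5335,-.016,.262],-90)
```

```text
t 13.28 pos [0.5492 0.2132 0.279 ] rot [ 1.7998e+02  2.0000e-02 -8.9910e+01] q [ 0.7   0.33 -0.34 -0.   -0.9   0.87] F [-0.2 -0.7 -1.4] M [-0.07  0.01 -0.01] w 0.0566
row [229.2  16.1  16.9] [0.  0.  0.1]
```

Request:
drive_tool --pt "228 16 0 0 0 0 -0.1" --pt "228 16 0 0 0 0 -0.1" --pt "228 16 0 0 0 0 -0.1" --pt "228 16 0 0 0 0 -0.1" --pt "228 16 10 0 0 0 -0.1" --pt "228 16 17 0 0 0 -0.1" --pt "228 16 17 0 0 0 -0.1"

```text
t: 14.15
eef_pos: [0.5338, -0.014, 0.2609]
ee_rot: [3.139, -0.001, -1.568]
force: [0.2, 0.5, -0.8]
width: 0.0564
```

Run:
```python
from h import *
f=grab_frame("wrist"); st(); save("k.png",f["img"][130:330,180:460],2.8)
s=get_state(); c=s["eef_pos"][:2]; bars(f,c,s["eef_pos"][2]-.1647)
```

```text
t 14.2 pos [ 0.534  -0.0138  0.2615] rot [ 1.7992e+02 -3.0000e-02 -8.9810e+01] q [ 0.34  0.27 -0.48 -0.   -0.82  1.23] F [ 1.5  0.9 -0.6] M [-0.02 -0.   -0.  ] w 0.0567
bar yaw mod120 -26.8 base 36.333333333333336 [np.float64(-22.595388981352876), np.float64(-8.295388981352875), np.float64(-35.79538898135287)]
```

View pics/k.png

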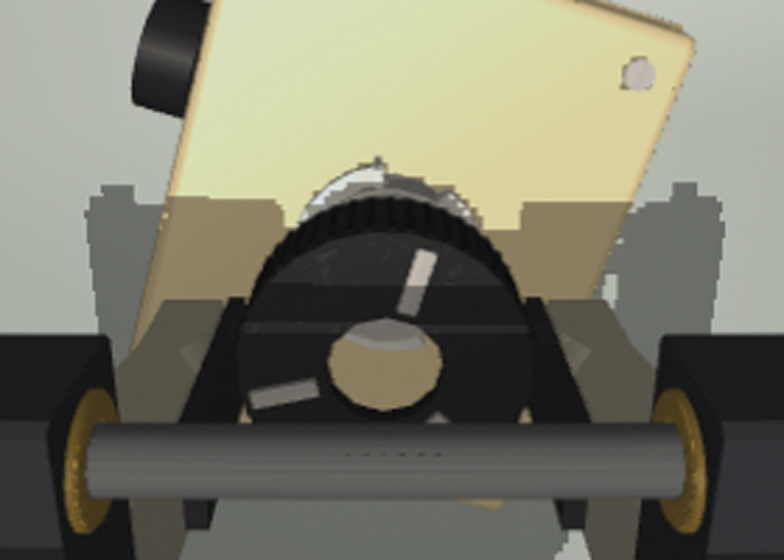

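The ring is held level. Its bars are at (418,283), (284,393) and (438,420), so the orientation is unchanged from the bench. Lowering.

Request:
drive_tool --pt "1 0.3 10 0 0 0 -0.1" --pt "1 0.3 18 0 0 0 -0.1" --pt "1 0.3 24 0 0 0 -0.1" --pt "1 0.3 28 0 0 0 -0.1" --pt "1 0.3 28 0 0 0 -0.1"

```text
t: 14.82
eef_pos: [0.5337, -0.0157, 0.2339]
ee_rot: [3.141, -0.0, -1.569]
force: [-0.6, 0.3, -1.5]
width: 0.0566
```

Request:
drive_tool --pt "-0.7 0 2 0 0 0 -0.1" --pt "-0.7 0 4 0 0 0 -0.1" --pt "-0.7 0 6 0 0 0 -0.1" --pt "-0.7 0 6.5 0 0 0 -0.1" --pt "-0.7 0 6.5 0 0 0 -0.1"

```text
t: 15.45
eef_pos: [0.5337, -0.0149, 0.2277]
ee_rot: [3.142, 0.0, -1.569]
force: [-1.3, 0.6, -0.7]
width: 0.0568
```

Request:
drive_tool --pt "0 0 1 0 0 0 -0.1" --pt "0 0 2 0 0 0 -0.1" --pt "0 0 3 0 0 0 -0.1" --pt "0 0 3 0 0 0 -0.1"

```text
t: 15.95
eef_pos: [0.5337, -0.0151, 0.2246]
ee_rot: [3.141, -0.0, -1.569]
force: [0.2, -0.1, -0.4]
width: 0.0565
```

Request:
drive_tool --pt "0 0 1 0 0 0 -0.1" --pt "0 0 2 0 0 0 -0.1" --pt "0 0 2.5 0 0 0 -0.1" --pt "0 0 2.5 0 0 0 -0.1"

```text
t: 16.45
eef_pos: [0.5337, -0.015, 0.2222]
ee_rot: [3.141, -0.0, -1.569]
force: [-0.3, 0.5, -1.0]
width: 0.0564
```

Request:
drive_tool --pt "0 0 0.5 0 0 0 -0.1" --pt "0 0 1 0 0 0 -0.1" --pt "0 0 1.3 0 0 0 -0.1" --pt "0 0 1.3 0 0 0 -0.1"

```text
t: 16.95
eef_pos: [0.5337, -0.015, 0.221]
ee_rot: [-3.141, 0.0, -1.569]
force: [-0.2, 0.2, 0.2]
width: 0.0566
```

Request:
drive_tool --pt "0 0 0.4 0 0 0 -0.1" --pt "0 0 0.8 0 0 0 -0.1" --pt "0 0 1 0 0 0 -0.1" --pt "0 0 1 0 0 0 -0.1"

```text
t: 17.45
eef_pos: [0.5337, -0.015, 0.2205]
ee_rot: [-3.141, -0.0, -1.569]
force: [-2.9, 0.7, 8.2]
width: 0.0564
```

Contact with the lens puts the ring's underside at about 36.0 mm, so the lugs are in the gaps. Easing off and turning clockwise; positive rotation about tool z is clockwise from above.

Request:
drive_tool --pt "0 0 -0.6 0 0 0 -0.1" --pt "0 0 -0.6 0 0 5 -0.1" --pt "0 0 -0.6 0 0 10 -0.1" --pt "0 0 -0.6 0 0 14 -0.1" --pt "0 0 -0.6 0 0 16 -0.1" --pt "0 0 -0.6 0 0 16 -0.1"

```text
t: 18.2
eef_pos: [0.534, -0.0149, 0.2208]
ee_rot: [-3.141, 0.0, -1.847]
force: [-0.8, -1.2, 5.0]
width: 0.0566
```

```bash
python3 -c "
from h import *
st()"
```

```text
t 18.2 pos [ 0.534  -0.0149  0.2208] rot [-1.7996e+02  2.0000e-02 -1.0585e+02] q [ 0.34  0.33 -0.52  0.   -0.72  0.95] F [-0.8 -1.2  5. ] M [-0.    0.19 -0.05] w 0.0566
```

Request:
drive_tool --pt "0 0 -0.4 0 0 3 -0.1" --pt "0 0 -0.4 0 0 6 -0.1" --pt "0 0 -0.4 0 0 6 -0.1" --pt "0 0 -0.4 0 0 6 -0.1"

```text
t: 18.7
eef_pos: [0.5338, -0.015, 0.2209]
ee_rot: [-3.141, 0.0, -1.951]
force: [0.4, 0.9, 2.8]
width: 0.0566
```

```bash
python3 -c "
from h import *
st()"
```

```text
t 18.7 pos [ 0.5338 -0.015   0.2209] rot [-1.7999e+02  1.0000e-02 -1.1180e+02] q [ 0.34  0.32 -0.52  0.   -0.72  0.85] F [0.4 0.9 2.8] M [ 0.04 -0.07 -0.04] w 0.0566
```

Request:
drive_tool --pt "0 0 -0.3 0 0 3 -0.1" --pt "0 0 -0.3 0 0 5 -0.1" --pt "0 0 -0.3 0 0 5 -0.1"

```text
t: 19.08
eef_pos: [0.5336, -0.015, 0.2211]
ee_rot: [3.141, -0.0, -2.039]
force: [-0.8, 0.3, -0.0]
width: 0.0564
```

Request:
drive_tool --pt "0 0 0 0 0 3 -0.1" --pt "0 0 0 0 0 5 -0.1" --pt "0 0 0 0 0 5 -0.1"

```text
t: 19.45
eef_pos: [0.5336, -0.015, 0.2211]
ee_rot: [3.141, -0.0, -2.127]
force: [-0.5, 0.3, 0.7]
width: 0.0567
```

Request:
drive_tool --pt "0 0 0 0 0 3 -0.1" --pt "0 0 0 0 0 4 -0.1" --pt "0 0 0 0 0 4 -0.1"

```text
t: 19.82
eef_pos: [0.5336, -0.015, 0.2211]
ee_rot: [3.141, -0.0, -2.196]
force: [-0.4, -0.0, 0.4]
width: 0.0564
```

Request:
drive_tool --pt "0 0 0 0 0 3 -0.1" --pt "0 0 0 0 0 3 -0.1" --pt "0 0 0 0 0 3 -0.1"

```text
t: 20.2
eef_pos: [0.5335, -0.015, 0.221]
ee_rot: [3.141, -0.0, -2.248]
force: [-2.1, 0.5, -0.9]
width: 0.0566
```

Request:
drive_tool --pt "0 0 0 0 0 3 -0.1" --pt "0 0 0 0 0 3 -0.1" --pt "0 0 0 0 0 3 -0.1"

```text
t: 20.58
eef_pos: [0.5334, -0.015, 0.2209]
ee_rot: [3.141, -0.001, -2.301]
force: [-2.1, 2.0, -4.5]
width: 0.0569
```

```bash
python3 -c "
from h import *
st()"
```

```text
t 20.57 pos [ 0.5334 -0.015   0.2209] rot [ 1.7996e+02 -3.0000e-02 -1.3181e+02] q [ 0.34  0.32 -0.52 -0.   -0.72  0.5 ] F [-2.1  2.  -4.5] M [ 0.81  0.61 -0.01] w 0.0569
```

The bite shows at about 38.5–39° of turn: the vertical force goes +0.4, -0.9, -4.5 N at 36°, 39° and 42°. I'll go on to about 54°, following the ring down.

Request:
drive_tool --pt "0 0 0.3 0 0 2 -0.1" --pt "0 0 0.4 0 0 4 -0.1" --pt "0 0 0.5 0 0 6 -0.1" --pt "0 0 0.5 0 0 6 -0.1"

```text
t: 21.08
eef_pos: [0.5335, -0.015, 0.2205]
ee_rot: [3.141, -0.001, -2.407]
force: [-2.3, 2.0, -4.3]
width: 0.0567
```

```bash
python3 -c "
from h import *
st()"
```

```text
t 21.07 pos [ 0.5335 -0.015   0.2205] rot [ 1.7998e+02 -3.0000e-02 -1.3793e+02] q [ 0.34  0.33 -0.52 -0.   -0.72  0.39] F [-2.3  2.  -4.3] M [1.08 1.18 0.11] w 0.0567
```

Request:
drive_tool --pt "0 0 0.2 0 0 2 -0.1" --pt "0 0 0.4 0 0 4 -0.1" --pt "0 0 0.6 0 0 6 -0.1" --pt "0 0 0.6 0 0 6 -0.1"

```text
t: 21.58
eef_pos: [0.5335, -0.015, 0.2202]
ee_rot: [3.141, -0.0, -2.513]
force: [-3.6, 2.8, -2.4]
width: 0.0563
```

Run:
```python
from h import *
st(); f=grab_frame("wrist"); save("l.png",f["img"][130:330,180:460],2.8)
```

```text
t 21.57 pos [ 0.5335 -0.015   0.2202] rot [ 1.7999e+02 -2.0000e-02 -1.4399e+02] q [ 0.34  0.33 -0.53 -0.   -0.72  0.29] F [-3.6  2.8 -2.4] M [1.23 1.52 0.25] w 0.0563
```

View pics/l.png

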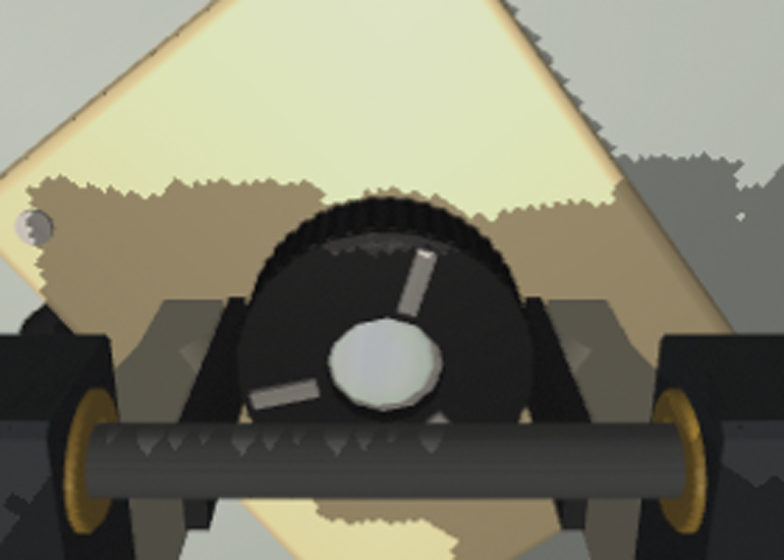

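The bars sit at the same pixels relative to the jaws, (418,283) and (284,393), so nothing slipped. The turn is 54°, about 15° past the bite. Releasing and backing off.

Request:
drive_tool --pt "0 0 0 0 0 0 -0.4" --pt "0 0 0 0 0 0 -0.7" --pt "0 0 0 0 0 0 -0.75" --pt "0 0 0 0 0 0 -0.75" --pt "0 0 -30 0 0 0 -0.75" --pt "0 0 -85 0 0 0 -0.75" --pt "0 0 -95 0 0 0 -0.75" --pt "0 0 -95 0 0 0 -0.75"

```text
t: 22.62
eef_pos: [0.5338, -0.015, 0.3158]
ee_rot: [-3.141, 0.002, -2.511]
force: [0.4, 0.2, -0.8]
width: 0.0764
```

Run:
```python
from h import *
st(); f=grab_frame("wrist"); s=grab_frame("top")
blob(f,.047,.075,(.5335,-.015),.04,.0552)
P=cloud(f); r=np.hypot(P[...,0]-.5335,P[...,1]+.0155); m=(r<.026)&(r>.013)&(P[...,2]>.045)&(P[...,2]<.075)
A=np.c_[P[m][:,:2]-[.5335,-.0155],np.ones(m.sum())];print("ring top plane",np.linalg.lstsq(A,P[m][:,2],rcond=None)[0])
save("m.png",np.hstack([f["img"][100:300,200:450],s["img"][125:325,170:420]]),1.6)
```

```text
t 22.62 pos [ 0.5338 -0.015   0.3158] rot [-1.7997e+02  1.2000e-01 -1.4390e+02] q [ 0.34  0.21 -0.42 -0.   -0.94  0.29] F [ 0.4  0.2 -0.8] M [ 0.03 -0.02 -0.01] w 0.0764
blob n 3664 circle mm [532.7 -17.1] 30.2 extent mid [532.6 -17.1] [59.3 59.8] mean [533.1 -17.6] z [0.0538 0.0573 0.0587]
ring top plane [-0.00151979 -0.00376246  0.05756513]
```

View pics/m.png

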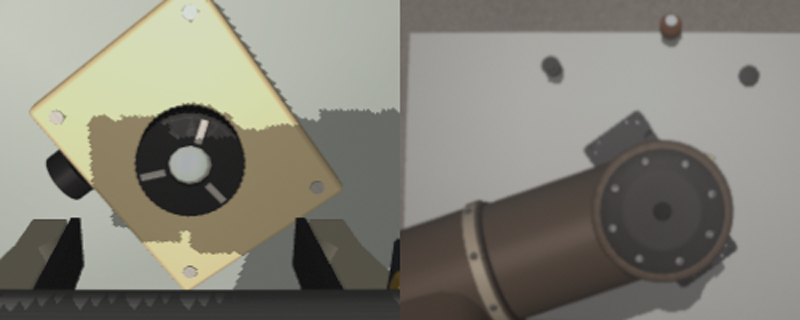

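The ring sits flat on the tube with the dome showing through its hole (190,163). The bystanders are where they were, the gripper is clear, and t = 22.7 s. Handing in.

```bash
python3 -c "
from station import job_done
print(job_done())"
```

```text
the job is handed in; nothing more can be done
None
```

The lens is seated in the tube and the retaining ring is screwed down over it. I handed the job in at about 22.7 s with the gripper open and clear; no verdict was reported.

- **Lens:** I lowered it under force control until the seat pushed back with about 7 N, its underside roughly 6 mm below the rim. After release it lay flat (about 0.15° tilt) and centred.
- **Ring:** It went down through the gaps onto the lens, with its underside at about 36 mm and a brief peak of about 8 N. I turned it clockwise 54°. The bite came at about 39° (the force started pulling down), so it went about 15° past it and stayed well short of the 85° end stop.
- **Last checks:** The ring did not slip in the jaws, and it sits level with the dome visible through its hole. The objective, dust cap and dropper look unmoved in the top view.
- **What I could not confirm:** The clamping force was not measured; by the stated rate it should be near 13 N. The bite angle is good to about 2°. The wrist camera reads y about 1 mm off from the arm, and it put the ring's top at 57.6 mm against about 55 mm expected from the arm's height. It read the ring's top about 2 mm high on the bench too, so I take this as calibration bias.

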